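# Lay a scrap power adapter in the green sorting field

### The arm

A 6-joint arm with a two-finger parallel gripper is mounted at the origin on the work surface. World frame = base frame: x ahead of the robot, y to its left, z up, the work surface at z = 0. Lengths are in m, angles in rad, forces in N, time in s.
With the tool pointing down it reaches from about 0.4 to 0.825 m from the base axis. Payload 7 kg.
Tool frame: the origin (TCP) lies on the centre line of the jaws, within the pads' length; the fingertips stand 22 mm ahead of it and the grasp point (between the pads) lies 3 mm ahead of it (arm.tcp_to_tips is the distance from the TCP to the fingertips, in m); z points along the fingers, y is the line along which they close (so a half turn about z gives the same grasp; the last joint's range is limited). The gripper opens to 88 mm and grips with 3 to 60 N. Pads are 19 mm wide; open, the fingers measure 130 mm over their backs; the gripper's body (78 mm by 193 mm) begins 47 mm behind the grasp point.
Start: joints at [1.39, 0.359, 0.012, 0, -1.224, -0.288], TCP at [0.305, 0.602, 0.249] pointing down, gripper open.
Joint ranges: [-3.07, 3.07], [-1.43, 2.12], [-1.02, 1.25], [-3.03, 1.67], [-3.05, -0], [-3.03, 3.03]. Speed limits (rad/s): [2.39, 2.39, 3.01, 3.14, 3.14, 3.14].

### API

Orientations are given as [roll, pitch, yaw] about the fixed x, y, z axes, in that order (R = Rz(yaw) Ry(pitch) Rx(roll)).
In Python, from station import arm gives the robot as it stands.
- The arm moves only by the tool jog_arm, never from a script. Its argument "targets" is a list of rows, each an object of numbers: "dx", "dy", "dz": the shift along the tool's x, y, z in mm; "rx", "ry", "rz": the turn, a rotation vector about the tool's x, y, z in rad; "gripper": the closure, from 0 (fully open) to 1 (shut). In form: [{"dx": .., "dy": .., "dz": .., "rx": .., "ry": .., "rz": .., "gripper": ..}, ...]. A call has exactly 8 rows; each row is the pose to reach, as a shift and turn from the pose commanded when the call began, along the tool's axes at that moment; what a row does not reach only later rows make up. A row lasts 1/12 s, in which the tool goes at most 41.7 mm and 7.16 degrees, less where a joint would pass 70% of its speed; a pose out of reach is approached as far as the arm can. A call with a gripper value outside its range is refused whole. The fingers move at their own pace and stop on an object; "force" is the grip in N (left out, the last holds). Time passes only in rows, so rows that repeat a pose let the fingers close, or fill a call up. It gives the time, the measured TCP pose, the force, the opening and the grip force at its end, in the units of the state.
- arm.get_state(): the state, without advancing time (a new reading comes with each control period).
- arm.grab_frame(name): name is "scene" or "top" or "wrist"; returns a dict with "frame" (480x640x3 uint8, red, green, blue), "z_map" (480x640 float32, m along the optical axis (not along the pixel's ray), 0 where there is no reading), "fx", "fy", "cx", "cy" (pixels), "distortion" ([k1, k2, p1, p2, k3] as OpenCV has them; the pictures are not rectified), "view" (4x4, takes a point from world to camera coordinates). Camera axes: x right, y down, z forward; pixel columns grow to the right and rows downward; lengths in m; the calibration is good to about 2 mm. A picture is of the moment at which its call begins.
- arm.job_done(): hands the job in; it is judged then, once.
The state is a dict: "t": time; "q": joint angles; "qd": joint speeds; "joint_efforts": joint torques, N m; "eef_pos": TCP position; "ee_rot": TCP orientation; "force": force on the tool from outside, world axes, zero at the start; "moment": the same for the moment, N m; "width": finger opening in m; "gripper_force": force on a finger pad.
Only numpy, scipy, OpenCV 4.12 (cv2) and the standard library are available. Lean on these libraries where they do the work, as an engineer would, in place of code of your own. Each camera call takes 0.05 s, during which the arm holds its last target. There are 200 camera calls.

### The job

On the sorting mat a black power adapter stands on its long narrow side in the grey strip between the green and the red field. Without gripping or lifting it, push it low down so that it slides, still standing, until it stands completely inside the green field; then tip it over by pushing near its top, so that it lands flat on its broad side wholly inside the green field. Leave everything else where it is.

Things in the scene. Friction and masses are not known exactly. Their poses are not given: they have to be found in the camera images.
- adapter: black box-shaped laptop power adapter, 130 x 34 x 62 mm, 0.3 to 0.5 kg, standing on its 130 x 34 mm side. Origin: centre of that side, on the mat while it stands; x along its 130 mm length (starts within 0.25 rad of the fields' x axis), y through its 34 mm thickness, z along its 62 mm height (up while it stands). Sliding it takes 1.5 to 4 N; over 30 N from the fingers is a fault
- adapter_mid (a point): the adapter's centre, 31 mm above its origin along its z; 34 mm above the bench when standing, 20 mm when lying flat on the mat. Pushed across its thickness below 15 mm above the mat the adapter slides upright; pushed above 45 mm it tips over its far lower edge, and once leaning over 29 degrees it falls by itself
- adapter_low_a (a point): a point on the adapter's rim, midway through its 34 mm thickness: at (65, 0, 0) mm in the adapter's frame
- adapter_low_b (a point): a point on the adapter's rim, midway through its 34 mm thickness: at (-65, 0, 0) mm in the adapter's frame
- adapter_top_a (a point): a point on the adapter's rim, midway through its 34 mm thickness: at (65, 0, 62) mm in the adapter's frame
- adapter_top_b (a point): a point on the adapter's rim, midway through its 34 mm thickness: at (-65, 0, 62) mm in the adapter's frame
- green_field: green painted rectangle, 210 mm along its x by 150 mm along its y, flush on a fixed grey mat (240 x 400 mm, its top 3 mm above the bench). Origin: its centre, on the mat's top. It lies on the +y or the -y side of the red field; both have the same heading, their centres 230 mm apart along y, with a grey strip 80 mm wide between them
- red_field: red painted rectangle, the same size and heading as the green one, on the other side of the grey strip. Origin: centre of the rectangle, on the mat's top
- charger: a white phone charger block, 50 x 36 x 28 mm, lying near the middle line of the red field; not to be moved. Origin: centre of its underside
- hard_drive: an aluminium hard drive lying flat, 147 x 102 x 26 mm, left of the mat; not to be moved. Origin: centre of its underside
- bottle: a small amber bottle with a white cap, 34 mm across, 70 mm high, standing beyond the mat; not to be moved. Origin: centre of its underside
- screwdriver: a screwdriver with a blue handle, 190 mm long, lying right of the mat; not to be moved. Origin: at its middle along the length
- board_card: a green circuit board, 100 x 65 mm, up to 16 mm high with its parts, lying right of the mat near the robot; not to be moved. Origin: centre of its underside
- drill: a cordless drill lying on its side, about 200 x 180 mm, left of the mat near the robot; not to be moved. Origin: underside, below the middle of the black motor housing
There are look-alikes about, which are no part of the job. Several things look just like the adapter: the one meant starts farthest from the robot's base.

How it is judged:
On the way, in this order (a step that is already met when the one before it is completed fails the run):
1. the adapter stands upright, completely inside the green field (angle between adapter's own z axis and vertical below 0.12 rad and x of adapter_low_a in the frame of green_field between -0.107 and 0.107 m and y of adapter_low_a in the frame of green_field between -0.061 and 0.061 m and x of adapter_low_b in the frame of green_field between -0.107 and 0.107 m and y of adapter_low_b in the frame of green_field between -0.061 and 0.061 m and linear speed of adapter below 0.02 m/s), for 0.2 s.
2. the adapter lies flat on a broad side, wholly inside the green field (angle between adapter's own z axis and vertical between 1.47 and 1.67 rad and height (world z) of adapter_mid below 0.026 m and x of adapter_low_a in the frame of green_field between -0.108 and 0.108 m and y of adapter_low_a in the frame of green_field between -0.078 and 0.078 m and x of adapter_low_b in the frame of green_field between -0.108 and 0.108 m and y of adapter_low_b in the frame of green_field between -0.078 and 0.078 m and x of adapter_top_a in the frame of green_field between -0.108 and 0.108 m and y of adapter_top_a in the frame of green_field between -0.078 and 0.078 m and x of adapter_top_b in the frame of green_field between -0.108 and 0.108 m and y of adapter_top_b in the frame of green_field between -0.078 and 0.078 m), for 0.2 s.
At the end, for the whole second after the job is handed in: the adapter lies flat on a broad side (within 0.1 rad), at rest, with its whole outline inside the green field (up to 3 mm over the line is allowed), and the six bystanders are within 20 mm of where they stood (all of step 2 and linear speed of adapter below 0.02 m/s and distance of each of charger, hard_drive, bottle, screwdriver, board_card, drill from where it was at the start of the episode below 0.02 m); the robot touches nothing.
It fails at once if the adapter is lifted off the mat (height (world z) of adapter_mid above 0.048 m or (angle between adapter's own z axis and vertical below 0.12 rad and height (world z) of adapter_mid above 0.04 m) or (angle between adapter's own z axis and vertical between 1.47 and 1.67 rad and height (world z) of adapter_mid above 0.032 m)).
It fails at once if the adapter is squeezed or pressed with more than 30 N (contact force between the fingers and adapter above 30 N).
It fails at once if the adapter lies down outside the green field (more than 10 mm over its line) (angle between adapter's own z axis and vertical above 1.47 rad and not (x of adapter_low_a in the frame of green_field between -0.115 and 0.115 m and y of adapter_low_a in the frame of green_field between -0.085 and 0.085 m and x of adapter_low_b in the frame of green_field between -0.115 and 0.115 m and y of adapter_low_b in the frame of green_field between -0.085 and 0.085 m and x of adapter_top_a in the frame of green_field between -0.115 and 0.115 m and y of adapter_top_a in the frame of green_field between -0.085 and 0.085 m and x of adapter_top_b in the frame of green_field between -0.115 and 0.115 m and y of adapter_top_b in the frame of green_field between -0.085 and 0.085 m)).
It fails at once if a bystander is moved by more than 20 mm (distance of any of charger, hard_drive, bottle, screwdriver, board_card, drill from where it was at the start of the episode above 0.02 m).
It also fails if it takes over 48 s, if anything falls off the work surface, if the arm or the gripper's body presses on something with over 40 N, if the wrist force passes 120 N, or if a joint passes its speed limit or range.

## Working session

There is one attempt and no reset: what is moved stays moved. The work goes in short steps, Python scripts to look and compute and a tool call to move; the robot and the scene stay as the last step left them, time stands still between calls to the robot, and variables do not carry over. Pictures are saved under pics/ and viewed, at most 10 in all, crops included, and the job is handed in when it is done.

Besides the shell and the picture viewer there is one more tool, called by a JSON object that holds its "op" and its "data". jog_arm: Moves the arm, as the interface text tells. Its arguments: {"type":"object","properties":{"targets":{"type":"array","items":{"type":"object","properties":{"dx":{"type":"number"},"dy":{"type":"number"},"dz":{"type":"number"},"rx":{"type":"number"},"ry":{"type":"number"},"rz":{"type":"number"},"gripper":{"type":"number"}}}},"force":{"type":"number"}},"required":["targets"]}

```bash
mkdir -p pics
cat > h.py <<'E'
import numpy as np, cv2, pickle
from station import arm
def grab(n,save):
    f=arm.grab_frame(n); pickle.dump(f,open(save+'.pkl','wb')); cv2.imwrite('pics/'+save+'.png',f['frame'][:,:,::-1]); return f
def world(f,u,v,z=None):
    K=np.array([[f['fx'],0,f['cx']],[0,f['fy'],f['cy']],[0,0,1]])
    p=cv2.undistortPoints(np.array([[[u,v]]],float),K,np.array(f['distortion'],float))[0,0]
    V=np.array(f['view']);R,t=V[:3,:3],V[:3,3]
    o=-R.T@t; d=R.T@np.array([p[0],p[1],1])
    if z is None: return o+d*float(f['z_map'][int(v),int(u)])
    return o+d*(z-o[2])/d[2]
def load(s): return pickle.load(open(s+'.pkl','rb'))
E
python3 - <<'E'
from h import *
a=grab('top','top1');b=grab('scene','scene1')
cv2.imwrite('pics/both.png',cv2.resize(np.vstack([a['frame'],b['frame']])[:,:,::-1],None,fx=.62,fy=.62))
print(arm.get_state())
E
```

```text
{'t': 0.1, 'q': array([ 1.39011873e+00,  3.59312729e-01,  1.11585180e-02, -2.78368718e-04,
       -1.22410832e+00, -2.88120846e-01]), 'qd': array([-0.00105749, -0.00099961,  0.00294071,  0.00227387,  0.00028236,
        0.00027161]), 'joint_efforts': array([-7.86444343e-04, -5.84163487e+01,  2.93750954e+01,  7.01558501e+00,
        1.01536725e-02, -6.11601035e-05]), 'eef_pos': array([0.30481133, 0.60180953, 0.24772693]), 'ee_rot': array([ 3.14011253e+00, -1.65744145e-04, -4.68893103e-01]), 'force': array([-0.055258  ,  0.67804657, -0.43823271]), 'moment': array([0.0474951 , 0.02925082, 0.00320812]), 'gripper_force': 0.0, 'width': 0.08770553202824359}
```

View pics/top1.png

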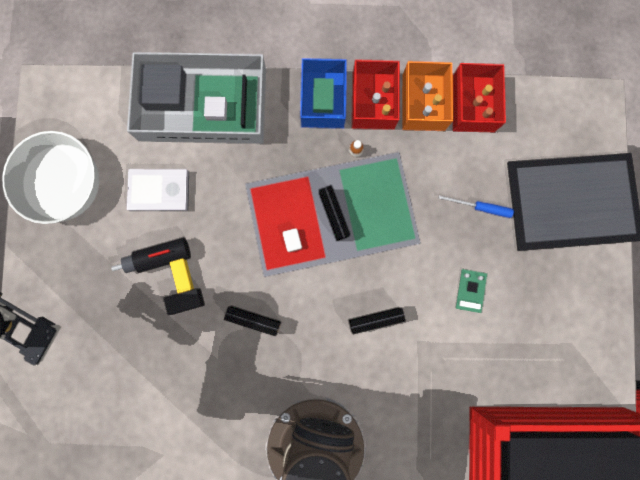

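View pics/scene1.png

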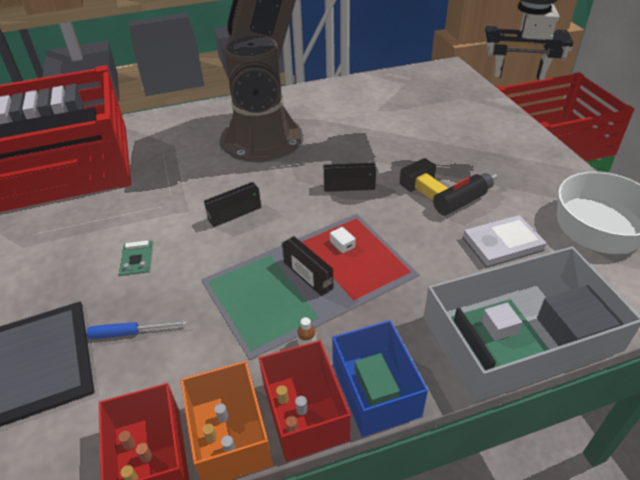

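Top view: the candidates are the strip adapter at (335,213), the look-alikes at (252,320) and (377,320), and a dark slab in the grey bin at (247,100). I choose the one standing on the mat's grey strip, which is farther from the base than the two look-alikes. Green lies on the -y side (right), at (378,205).

Run:
```python
from h import *
f=load('top1'); s=load('scene1')
hsv=cv2.cvtColor(f['frame'],cv2.COLOR_RGB2HSV)
def rect(m,z,n,box):
    mm=np.zeros_like(m);x0,y0,x1,y1=box;mm[y0:y1,x0:x1]=m[y0:y1,x0:x1]
    mm=cv2.morphologyEx(mm,cv2.MORPH_OPEN,np.ones((3,3)))
    c=max(cv2.findContours(mm,0,1)[0],key=cv2.contourArea)[:,0]
    P=np.array([world(f,u,v,z)[:2] for u,v in c],np.float32)*1000
    r=cv2.minAreaRect(P);print(n,r,np.round(cv2.boxPoints(r)).tolist())
rect(cv2.inRange(hsv,(60,60,40),(95,255,255)),.003,'green',(320,140,425,260))
h=hsv.copy();h[...,0]=(h[...,0].astype(int)+30)%180
rect(cv2.inRange(h,(20,120,60),(40,255,255)),.003,'red',(240,160,335,280))
# adapter points by depth, both views
for g,b,n in((f,(310,170,365,250),'top'),(s,(275,230,340,300),'scene')):
    K=np.array([[g['fx'],0,g['cx']],[0,g['fy'],g['cy']],[0,0,1]])
    u,v=np.meshgrid(np.arange(b[0],b[2]),np.arange(b[1],b[3]));P=[]
    P=np.array([world(g,a,c) for a,c in zip(u.ravel(),v.ravel())])
    q=P[(P[:,2]>.045)&(P[:,2]<.09)]
    print(n,len(q),'z pct',np.percentile(P[:,2],[5,50,95,99]).round(4))
    top=q[q[:,2]>np.percentile(q[:,2],50)-.006] if n=='top' else q[q[:,2]>.058]
    print(cv2.minAreaRect((top[:,:2]*1000).astype(np.float32)), np.median(top[:,2]))
for n,u,v,z in(('bottle',357,147,.07),('charger',292,240,.028),('scr tip',440,197,.005),('black1',252,315,.062),('black2',377,315,.062),('bin',247,100,.06)):
    print(n,world(f,u,v,z).round(3),world(f,u,v).round(3))
im=cv2.resize(f['frame'][140:280,230:430,::-1],None,fx=4,fy=4,interpolation=2)
cv2.imwrite('pics/crop1.png',im)
```

```text
green ((601.1730346679688, -144.25363159179688), (209.59854125976562, 149.64797973632812), 13.16895580291748) [[482.0, -95.0], [516.0, -241.0], [720.0, -193.0], [686.0, -48.0]]
red ((548.6052856445312, 79.5643081665039), (209.22959899902344, 149.21212768554688), 13.059976577758789) [[430.0, 129.0], [464.0, -17.0], [667.0, 31.0], [634.0, 176.0]]
top 793 z pct [-0.0004  0.0049  0.0672  0.0704]
((571.1407470703125, -33.81216812133789), (130.25135803222656, 34.673851013183594), 21.271642684936523) 0.06518364987620073
scene 1038 z pct [-0.0006  0.004   0.065   0.0669]
((571.0313110351562, -35.415069580078125), (134.4290008544922, 36.36792755126953), 21.981721878051758) 0.06394355573873345
bottle [ 0.728 -0.088  0.07 ] [ 0.728 -0.088  0.07 ]
charger [0.502 0.066 0.028] [0.502 0.066 0.032]
scr tip [ 0.621 -0.304  0.005] [ 0.619 -0.301  0.019]
black1 [0.32  0.154 0.062] [0.32  0.154 0.061]
black2 [ 0.326 -0.141  0.062] [ 0.326 -0.141  0.063]
bin [0.844 0.184 0.06 ] [0.861 0.191 0.01 ]
```

View pics/crop1.png

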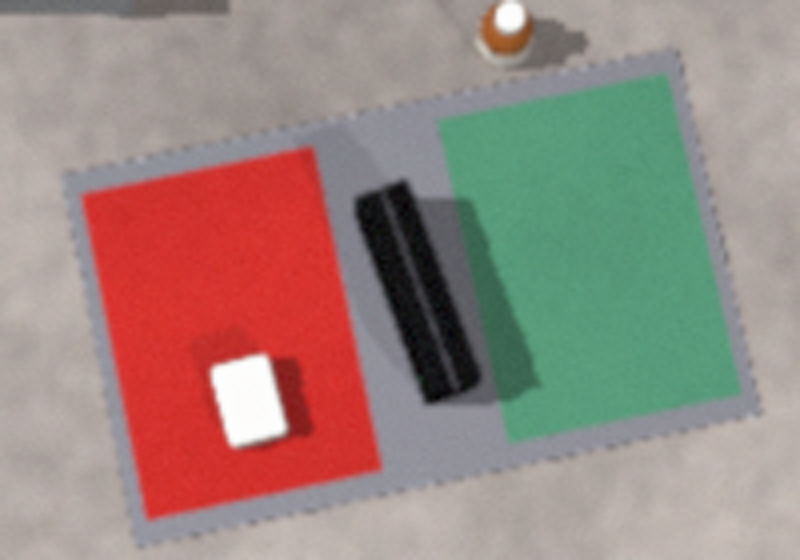

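The crop confirms the target: a black box at crop (415,290), with green to its right and the charger at (250,400). The sizes check out (130x34, top at about 65 mm, and both views agree within 2 mm). Adapter: (571,-34.5), heading 21.4°. Green: centre (601,-144), heading 13.1°. I'll set out now.

{"op": "jog_arm", "data": {"targets": [{"dx":30,"dy":26,"rz":0.09,"gripper":0.25},{"dx":60,"dy":51,"rz":0.18,"gripper":0.25},{"dx":90,"dy":77,"rz":0.27,"gripper":0.25},{"dx":120,"dy":102,"rz":0.36,"gripper":0.25},{"dx":150,"dy":128,"rz":0.45,"gripper":0.25},{"dx":180,"dy":153,"rz":0.54,"gripper":0.25},{"dx":210,"dy":179,"rz":0.63,"gripper":0.25},{"dx":240,"dy":204,"rz":0.728,"gripper":0.25}]}}

```text
invalid input at $.targets[0]: expected keys dx, dy, dz, rx, ry, rz, gripper
```

```bash
cat >> h.py <<'E'
from scipy.spatial.transform import Rotation as Ro
def rel(target):
    s=arm.get_state();R=Ro.from_euler('xyz',s['ee_rot']).as_matrix()
    print('t',s['t'],'tcp',(s['eef_pos']*1000).round(1),'F',s['force'].round(1),'w',s['width'],'\naxes',R.T.round(3).tolist())
    if target is not None: print('d',(R.T@(np.array(target)-s['eef_pos']*1000)).round(1), 'yaw',np.degrees(s['ee_rot']).round(1))
E
python3 -c "
from h import *
rel([552,14,200])"
```

```text
t 0.1 tcp [304.8 601.8 247.7] F [-0.1  0.7 -0.4] w 0.08770553202824359 
axes [[0.892, -0.452, 0.0], [-0.452, -0.892, 0.001], [-0.001, -0.001, -1.0]]
d [486.1 412.6  48.4] yaw [179.9  -0.  -26.9]
```

{"op": "jog_arm", "data": {"targets": [{"dx":30,"dy":26,"dz":0,"rx":0,"ry":0,"rz":0.09,"gripper":0.25},{"dx":60,"dy":51,"dz":0,"rx":0,"ry":0,"rz":0.18,"gripper":0.25},{"dx":90,"dy":77,"dz":0,"rx":0,"ry":0,"rz":0.27,"gripper":0.25},{"dx":120,"dy":102,"dz":0,"rx":0,"ry":0,"rz":0.36,"gripper":0.25},{"dx":150,"dy":128,"dz":0,"rx":0,"ry":0,"rz":0.45,"gripper":0.25},{"dx":180,"dy":153,"dz":0,"rx":0,"ry":0,"rz":0.54,"gripper":0.25},{"dx":210,"dy":179,"dz":0,"rx":0,"ry":0,"rz":0.63,"gripper":0.25},{"dx":240,"dy":204,"dz":0,"rx":0,"ry":0,"rz":0.728,"gripper":0.25}]}}

```text
t: 0.77
eef_pos: [0.427, 0.3097, 0.2485]
ee_rot: [3.141, -0.0, -1.201]
force: [0.9, -0.4, -0.2]
width: 0.0657
gripper_force: 0.0
```

```bash
python3 -c "
from h import *
rel([552,14,200])"
```

```text
t 0.7667 tcp [427.  309.7 248.5] F [ 0.9 -0.4 -0.2] w 0.06569107617015958 
axes [[0.362, -0.932, 0.0], [-0.932, -0.362, 0.0], [-0.0, -0.0, -1.0]]
d [320.9  -9.6  48.5] yaw [180.   -0.  -68.8]
```

{"op": "jog_arm", "data": {"targets": [{"dx":40,"dy":-1,"dz":6,"rx":0,"ry":0.02,"rz":0,"gripper":0.25},{"dx":80,"dy":-2,"dz":12,"rx":0,"ry":0.04,"rz":0,"gripper":0.25},{"dx":120,"dy":-4,"dz":18,"rx":0,"ry":0.06,"rz":0,"gripper":0.25},{"dx":160,"dy":-5,"dz":24,"rx":0,"ry":0.08,"rz":0,"gripper":0.25},{"dx":200,"dy":-6,"dz":30,"rx":0,"ry":0.1,"rz":0,"gripper":0.25},{"dx":240,"dy":-7,"dz":36,"rx":0,"ry":0.12,"rz":0,"gripper":0.25},{"dx":280,"dy":-8,"dz":42,"rx":0,"ry":0.14,"rz":0,"gripper":0.25},{"dx":318,"dy":-9,"dz":48,"rx":0,"ry":0.15,"rz":0,"gripper":0.25}]}}

```text
t: 1.43
eef_pos: [0.5516, 0.017, 0.2001]
ee_rot: [3.141, -0.151, -1.196]
force: [0.0, 1.3, 0.7]
width: 0.0656
gripper_force: 0.0
```

Run:
```python
from h import *
rel([550,19,32]);
f=grab('wrist','w1')
```

```text
t 1.4333 tcp [551.6  17.  200.1] F [0.  1.3 0.7] w 0.06564410156236965 
axes [[0.362, -0.92, 0.15], [-0.931, -0.366, 0.001], [0.054, -0.14, -0.989]]
d [-27.7   0.6 165.8] yaw [180.   -8.7 -68.5]
```

View pics/w1.png

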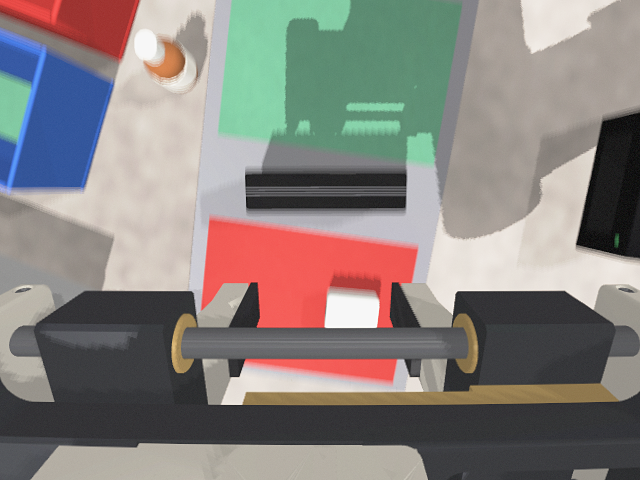

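The wrist view shows the adapter at (246-406, 168-210), parallel to the jaw line and centred between the fingers. The charger at (352,308) is clear.

{"op": "jog_arm", "data": {"targets": [{"dx":-4,"dy":0,"dz":25,"rx":0,"ry":0,"rz":0,"gripper":0.25},{"dx":-8,"dy":0,"dz":50,"rx":0,"ry":0,"rz":0,"gripper":0.25},{"dx":-12,"dy":0,"dz":75,"rx":0,"ry":0,"rz":0,"gripper":0.25},{"dx":-16,"dy":0,"dz":100,"rx":0,"ry":0,"rz":0,"gripper":0.25},{"dx":-20,"dy":0,"dz":125,"rx":0,"ry":0,"rz":0,"gripper":0.25},{"dx":-25,"dy":0,"dz":148,"rx":0,"ry":0,"rz":0,"gripper":0.25},{"dx":-28,"dy":0,"dz":166,"rx":0,"ry":0,"rz":0,"gripper":0.25},{"dx":-28,"dy":0,"dz":166,"rx":0,"ry":0,"rz":0,"gripper":0.25}]}}

```text
t: 2.15
eef_pos: [0.5479, 0.0205, 0.0286]
ee_rot: [3.135, -0.15, -1.196]
force: [-0.4, -0.0, -0.1]
width: 0.0656
gripper_force: 0.0
```

Run:
```python
from h import *
rel(None)
```

```text
t 2.15 tcp [547.9  20.5  28.6] F [-0.4 -0.  -0.1] w 0.06563783483837075 
axes [[0.362, -0.92, 0.15], [-0.931, -0.365, 0.007], [0.049, -0.142, -0.989]]
```

{"op": "jog_arm", "data": {"targets": [{"dx":4,"dy":0,"dz":-1,"rx":0,"ry":0,"rz":0,"gripper":0.25},{"dx":8,"dy":0,"dz":-0.8,"rx":0,"ry":0,"rz":0,"gripper":0.25},{"dx":13,"dy":0,"dz":0,"rx":0,"ry":0,"rz":0,"gripper":0.25},{"dx":18,"dy":0,"dz":0.7,"rx":0,"ry":0,"rz":0,"gripper":0.25},{"dx":23,"dy":0,"dz":1.4,"rx":0,"ry":0,"rz":0,"gripper":0.25},{"dx":27,"dy":0,"dz":2,"rx":0,"ry":0,"rz":0,"gripper":0.25},{"dx":31,"dy":0,"dz":2.6,"rx":0,"ry":0,"rz":0,"gripper":0.25},{"dx":35,"dy":0,"dz":3.2,"rx":0,"ry":0,"rz":0,"gripper":0.25}]}}

```text
t: 2.82
eef_pos: [0.564, -0.0108, 0.035]
ee_rot: [-3.14, -0.15, -1.197]
force: [-1.5, 5.7, 3.6]
width: 0.0658
gripper_force: 3.0
```

```bash
cat >> h.py <<'E'
G=np.array([601.2,-144.25]);a=np.radians(13.1);E=np.array([[np.cos(a),np.sin(a)],[-np.sin(a),np.cos(a)]])
def adapter(name,zlo=.055):
    # points standing above zlo within mat area
    g=arm.grab_frame(name) if isinstance(name,str) else name
    v,u=np.nonzero((g['frame'].max(2)<75)&(g['z_map']>0))
    K=np.array([[g['fx'],0,g['cx']],[0,g['fy'],g['cy']],[0,0,1]])
    p=cv2.undistortPoints(np.stack([u,v],1).astype(float)[:,None],K,np.array(g['distortion'],float))[:,0]
    V=np.array(g['view']);P=(np.c_[p,np.ones(len(p))]*g['z_map'][v,u][:,None]-V[:3,3])@V[:3,:3]
    Q=(P[:,:2]*1000-G)@E.T
    k=(abs(Q[:,0])<115)&(Q[:,1]>-85)&(Q[:,1]<140)&(P[:,2]>zlo)&(P[:,2]<.072)
    if k.sum()<20: print('few',k.sum()); return
    r=cv2.minAreaRect(Q[k].astype(np.float32)); print(name if isinstance(name,str) else '','field frame',np.round(r[0],1),np.round(r[1],1),round(r[2],1),'z',np.percentile(P[k,2],[5,50,95]).round(4),k.sum())
E
python3 - <<'E'
from h import *
rel(None)
adapter('top');adapter('scene')
adapter(load('top1'));adapter(load('scene1'))
E
```

```text
t 2.8167 tcp [564.  -10.8  35. ] F [-1.5  5.7  3.6] w 0.06580184779902114 
axes [[0.361, -0.92, 0.149], [-0.931, -0.366, -0.002], [0.056, -0.138, -0.989]]
top field frame [ -3.3 100.2] [127.4  21.4] 8.1 z [0.0609 0.0658 0.0695] 350
scene field frame [ -3.2 110.6] [131.8  47.6] 8.1 z [0.0586 0.064  0.0666] 843
 field frame [ -5.8 114.1] [127.   34.7] 8.2 z [0.0602 0.0652 0.0696] 749
 field frame [ -2.7 113.2] [130.5  36.2] 9.1 z [0.0586 0.0639 0.0666] 829
```

{"op": "jog_arm", "data": {"targets": [{"dx":3,"dy":0,"dz":2,"rx":0,"ry":0,"rz":0,"gripper":0.25},{"dx":8,"dy":0,"dz":4,"rx":0,"ry":0,"rz":0,"gripper":0.25},{"dx":13,"dy":0,"dz":5,"rx":0,"ry":0,"rz":0,"gripper":0.25},{"dx":18,"dy":0,"dz":5.8,"rx":0,"ry":0,"rz":0,"gripper":0.25},{"dx":23,"dy":0,"dz":6.5,"rx":0,"ry":0,"rz":0,"gripper":0.25},{"dx":28,"dy":0,"dz":7.3,"rx":0,"ry":0,"rz":0,"gripper":0.25},{"dx":33,"dy":0,"dz":8,"rx":0,"ry":0,"rz":0,"gripper":0.25},{"dx":37,"dy":0,"dz":8.6,"rx":0,"ry":0,"rz":0,"gripper":0.25}]}}

```text
t: 3.58
eef_pos: [0.5776, -0.046, 0.0316]
ee_rot: [-3.141, -0.15, -1.196]
force: [-1.0, 6.1, 4.7]
width: 0.0655
gripper_force: 2.8
```

Run:
```python
from h import *
rel(None)
adapter('top');f=grab('scene','s2');adapter(f)
cv2.imwrite('pics/s2c.png',cv2.resize(f['frame'][180:360,190:430,::-1],None,fx=3,fy=3))
```

```text
t 3.5833 tcp [577.6 -46.   31.6] F [-1.   6.1  4.7] w 0.06554698246974477 
axes [[0.362, -0.92, 0.149], [-0.931, -0.366, -0.001], [0.056, -0.139, -0.989]]
top field frame [ 2.  62.7] [127.   21.5] 9.0 z [0.0602 0.0659 0.07  ] 273
 field frame [ 3.2 72. ] [130.   43.9] 7.4 z [0.0583 0.0639 0.0665] 839
```

View pics/s2c.png

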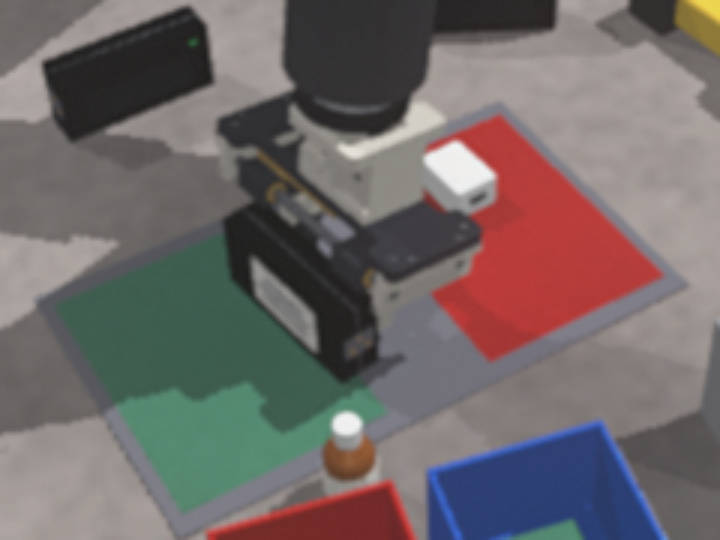

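The crop shows the adapter standing upright at (300,290) with its near face against the fingers, halfway into green. Its centre is at y' ≈ 69 mm, so about 32 mm remain.

{"op": "jog_arm", "data": {"targets": [{"dx":5,"dy":0,"dz":0.7,"rx":0,"ry":0,"rz":0,"gripper":0.25},{"dx":10,"dy":0,"dz":1.5,"rx":0,"ry":0,"rz":0,"gripper":0.25},{"dx":15,"dy":0,"dz":2.2,"rx":0,"ry":0,"rz":0,"gripper":0.25},{"dx":20,"dy":0,"dz":3,"rx":0,"ry":0,"rz":0,"gripper":0.25},{"dx":25,"dy":0,"dz":3.7,"rx":0,"ry":0,"rz":0,"gripper":0.25},{"dx":29,"dy":0,"dz":4.3,"rx":0,"ry":0,"rz":0,"gripper":0.25},{"dx":31,"dy":0,"dz":4.6,"rx":0,"ry":0,"rz":0,"gripper":0.25},{"dx":31,"dy":0,"dz":4.6,"rx":0,"ry":0,"rz":0,"gripper":0.25}]}}

```text
t: 4.35
eef_pos: [0.5885, -0.0761, 0.0313]
ee_rot: [3.141, -0.15, -1.197]
force: [0.3, -0.2, -0.2]
width: 0.0655
gripper_force: 0.0
```

{"op": "jog_arm", "data": {"targets": [{"dx":-3,"dy":0,"dz":0,"rx":0,"ry":0,"rz":0,"gripper":0.25},{"dx":-8,"dy":0,"dz":-1,"rx":0,"ry":0,"rz":0,"gripper":0.25},{"dx":-15,"dy":0,"dz":-2,"rx":0,"ry":0,"rz":0,"gripper":0.25},{"dx":-25,"dy":0,"dz":-4,"rx":0,"ry":0,"rz":0,"gripper":0.25},{"dx":-35,"dy":0,"dz":-10,"rx":0,"ry":0,"rz":0,"gripper":0.25},{"dx":-42,"dy":0,"dz":-25,"rx":0,"ry":0,"rz":0,"gripper":0.25},{"dx":-45,"dy":0,"dz":-45,"rx":0,"ry":0,"rz":0,"gripper":0.25},{"dx":-45,"dy":0,"dz":-50,"rx":0,"ry":0,"rz":0,"gripper":0.25}]}}

```text
t: 5.02
eef_pos: [0.5703, -0.0248, 0.0769]
ee_rot: [-3.138, -0.15, -1.195]
force: [1.4, 0.2, 0.2]
width: 0.066
gripper_force: 0.0
```

Run:
```python
from h import *
rel(None)
adapter('top');f=grab('scene','s3');adapter(f)
cv2.imwrite('pics/s3c.png',cv2.resize(f['frame'][180:360,190:430,::-1],None,fx=3,fy=3))
```

```text
t 5.0167 tcp [570.3 -24.8  76.9] F [1.4 0.2 0.2] w 0.0659738773577467 
axes [[0.363, -0.92, 0.15], [-0.93, -0.368, -0.003], [0.058, -0.138, -0.989]]
top field frame [ 5.7 37.4] [127.5  35.3] 8.5 z [0.0605 0.0656 0.0697] 751
 field frame [13.  54.2] [110.6 131.8] 76.3 z [0.0587 0.0639 0.0668] 951
```

View pics/s3c.png

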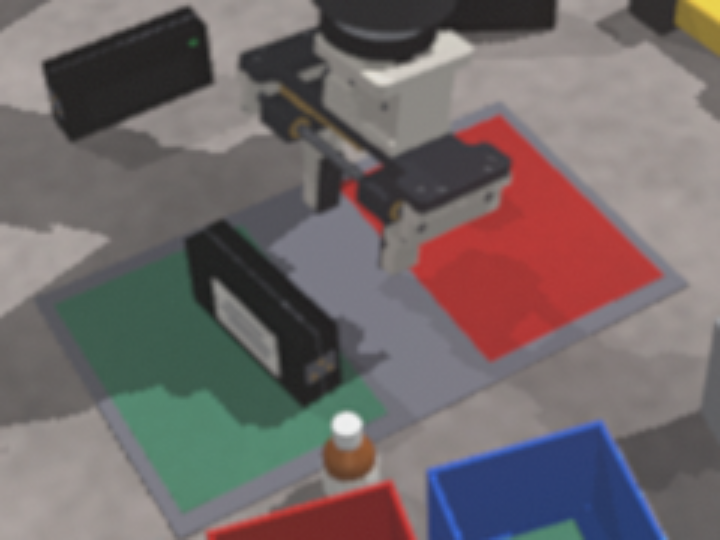

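The adapter stands upright wholly inside green, at field frame (5.7,37.4) and 8.5°; in the crop it is at (265,310). Next I approach its top, with the tips about 51 mm above the mat.

{"op": "jog_arm", "data": {"targets": [{"dx":6,"dy":0,"dz":1.5,"rx":0,"ry":0,"rz":0,"gripper":0.25},{"dx":13,"dy":0,"dz":3,"rx":0,"ry":0,"rz":0,"gripper":0.25},{"dx":20,"dy":0,"dz":5,"rx":0,"ry":0,"rz":0,"gripper":0.25},{"dx":27,"dy":0,"dz":6,"rx":0,"ry":0,"rz":0,"gripper":0.25},{"dx":34,"dy":0,"dz":7,"rx":0,"ry":0,"rz":0,"gripper":0.25},{"dx":40,"dy":0,"dz":8,"rx":0,"ry":0,"rz":0,"gripper":0.25},{"dx":45,"dy":0,"dz":8.8,"rx":0,"ry":0,"rz":0,"gripper":0.25},{"dx":48,"dy":0,"dz":9.3,"rx":0,"ry":0,"rz":0,"gripper":0.25}]}}

```text
t: 5.78
eef_pos: [0.5875, -0.0735, 0.0719]
ee_rot: [3.141, -0.15, -1.198]
force: [-0.8, 0.2, 0.7]
width: 0.0657
gripper_force: 0.0
```

Run:
```python
from h import *
rel(None)
adapter('top')
```

```text
t 5.7833 tcp [587.5 -73.5  71.9] F [-0.8  0.2  0.7] w 0.06565550765226018 
axes [[0.36, -0.921, 0.149], [-0.931, -0.364, 0.0], [0.054, -0.139, -0.989]]
top field frame [-17.5  33.8] [79.2 34.4] 7.3 z [0.0615 0.0657 0.0701] 158
```

{"op": "jog_arm", "data": {"targets": [{"dx":3,"dy":0,"dz":-1.5,"rx":0,"ry":0,"rz":0,"gripper":0.25},{"dx":7,"dy":0,"dz":-1,"rx":0,"ry":0,"rz":0,"gripper":0.25},{"dx":11,"dy":0,"dz":-0.4,"rx":0,"ry":0,"rz":0,"gripper":0.25},{"dx":15,"dy":0,"dz":0.2,"rx":0,"ry":0,"rz":0,"gripper":0.25},{"dx":19,"dy":0,"dz":0.8,"rx":0,"ry":0,"rz":0,"gripper":0.25},{"dx":23,"dy":0,"dz":1.4,"rx":0,"ry":0,"rz":0,"gripper":0.25},{"dx":27,"dy":0,"dz":2,"rx":0,"ry":0,"rz":0,"gripper":0.25},{"dx":31,"dy":0,"dz":2.6,"rx":0,"ry":0,"rz":0,"gripper":0.25}]}}

```text
t: 6.5
eef_pos: [0.5987, -0.1019, 0.074]
ee_rot: [3.141, -0.15, -1.197]
force: [-0.5, -0.4, -0.2]
width: 0.0653
gripper_force: 0.0
```

Run:
```python
from h import *
rel(None)
f=grab('scene','s4')
cv2.imwrite('pics/s4c.png',cv2.resize(f['frame'][180:360,190:430,::-1],None,fx=3,fy=3))
```

```text
t 6.5 tcp [ 598.7 -101.9   74. ] F [-0.5 -0.4 -0.2] w 0.06528696031239789 
axes [[0.361, -0.92, 0.149], [-0.931, -0.365, 0.0], [0.054, -0.139, -0.989]]
```

View pics/s4c.png

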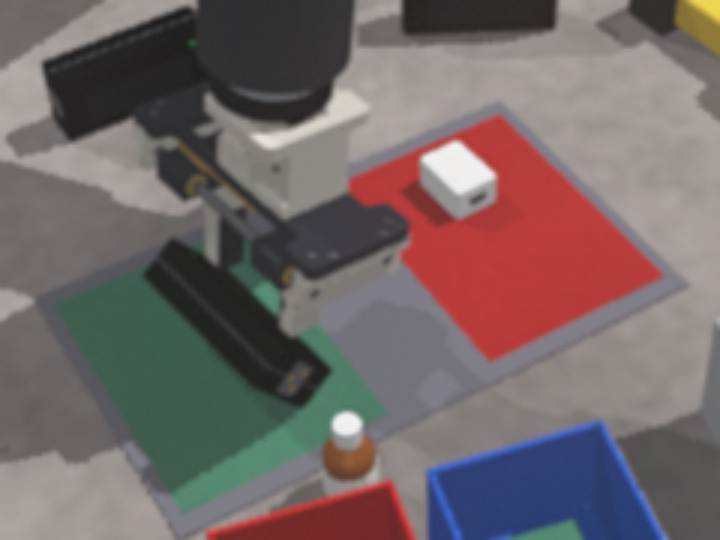

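The adapter is leaning well past 29°, with no finger force, and is falling at (235,320). I now back off and up.

{"op": "jog_arm", "data": {"targets": [{"dx":-5,"dy":0,"dz":-3,"rx":0,"ry":0,"rz":0,"gripper":0.25},{"dx":-15,"dy":0,"dz":-10,"rx":0,"ry":0,"rz":0,"gripper":0.25},{"dx":-30,"dy":0,"dz":-25,"rx":0,"ry":0,"rz":0,"gripper":0.25},{"dx":-55,"dy":0,"dz":-45,"rx":0,"ry":0,"rz":0,"gripper":0.25},{"dx":-80,"dy":0,"dz":-65,"rx":0,"ry":0,"rz":0,"gripper":0.25},{"dx":-105,"dy":0,"dz":-85,"rx":0,"ry":0,"rz":0,"gripper":0.25},{"dx":-130,"dy":0,"dz":-100,"rx":0,"ry":0,"rz":0,"gripper":0.25},{"dx":-150,"dy":0,"dz":-110,"rx":0,"ry":0,"rz":0,"gripper":0.25}]}}

```text
t: 7.22
eef_pos: [0.5379, 0.0545, 0.1626]
ee_rot: [-3.139, -0.15, -1.196]
force: [-0.3, 0.5, -0.9]
width: 0.0654
gripper_force: 0.0
```

Run:
```python
from h import *
rel(None)
t=arm.grab_frame('top');adapter(t,.028)
f=grab('scene','s5');adapter(f,.028)
cv2.imwrite('pics/s5c.png',cv2.resize(np.hstack([f['frame'][180:360,190:430,::-1],t['frame'][125:305,235:435,::-1]]),None,fx=1.8,fy=1.8))
```

```text
t 7.2167 tcp [537.9  54.5 162.6] F [-0.3  0.5 -0.9] w 0.06535040936346083 
axes [[0.362, -0.92, 0.149], [-0.93, -0.367, -0.003], [0.057, -0.138, -0.989]]
 field frame [ 12.8 -12. ] [127.8  62.9] 9.0 z [0.033  0.0378 0.0423] 1301
 field frame [ 16. -12.] [132.9  63. ] 8.3 z [0.0323 0.036  0.0385] 1629
```

View pics/s5c.png

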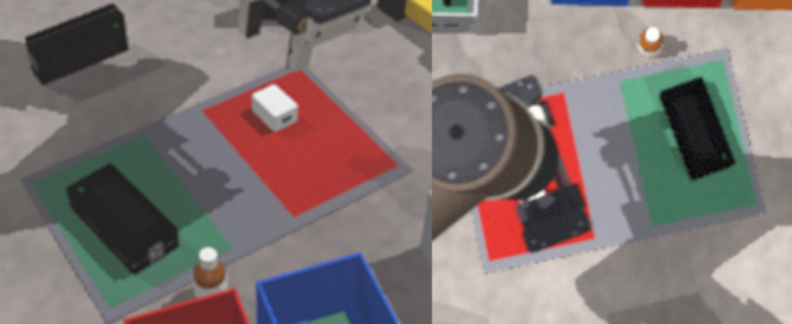

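The adapter lies flat at left crop (122,218), with its top at 37 mm and its centre at field (13,-12), well inside green. The charger and bottle are in place and the arm is clear.

{"op": "jog_arm", "data": {"targets": [{"dx":0,"dy":0,"dz":-5,"rx":0,"ry":0,"rz":0,"gripper":0.25},{"dx":0,"dy":0,"dz":-10,"rx":0,"ry":0,"rz":0,"gripper":0.25},{"dx":0,"dy":0,"dz":-10,"rx":0,"ry":0,"rz":0,"gripper":0.25},{"dx":0,"dy":0,"dz":-10,"rx":0,"ry":0,"rz":0,"gripper":0.25},{"dx":0,"dy":0,"dz":-10,"rx":0,"ry":0,"rz":0,"gripper":0.25},{"dx":0,"dy":0,"dz":-10,"rx":0,"ry":0,"rz":0,"gripper":0.25},{"dx":0,"dy":0,"dz":-10,"rx":0,"ry":0,"rz":0,"gripper":0.25},{"dx":0,"dy":0,"dz":-10,"rx":0,"ry":0,"rz":0,"gripper":0.25}]}}

```text
t: 7.98
eef_pos: [0.5379, 0.053, 0.1701]
ee_rot: [3.141, -0.15, -1.197]
force: [-0.4, -0.6, 0.5]
width: 0.0655
gripper_force: 0.0
```

```bash
python3 -c "
from station import arm
print(arm.job_done())"
```

```text
the job is handed in; nothing more can be done
None
```

The adapter was slid upright into the green field, tipped, and last measured lying flat wholly inside it; the job is handed in at about 8 s, with no verdict returned by the station.

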